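Unhook the filling press from the keyhole rack

TASK

Two hand tools hang by their necks in the keyhole slots of the steel rack. Take the press with the plain round knob: slide it along its slot to the wide end, lift it free, and set it down gently, upright, on the round wooden board with its whole foot on the wood. Leave the tool with the cross-bar handle hanging where it is.

Things in the scene. Friction and masses are not known exactly. Their poses are not given: they have to be found in the camera images.
- rack: Fixed level steel plate, 175 mm (x) by 300 mm (y), 6 mm thick, top face 120 mm above the worktop; origin on the worktop below. Two keyholes along x, at y = +65 and -65 mm: a wide octagonal end 62 mm across centred at x = -35 mm (robot side), then a slot 18 mm wide to x = +55 mm. One tool hangs in each, at x = 20 to 40 mm. Feet pass only the wide end; under the slot they catch after rising 28 mm.
- press_grip (a point): Loose press, 108 mm tall, 0.2 kg, upright: steel foot disc 42 mm across, 12 thick; neck 10 mm across, 40 long; collar 34 mm across, 6 thick (rests on the plate, falls through the wide end if let go); plain round wooden knob 36 mm across, 50 tall. This point: centre of the knob, on the axis, 83 mm above the foot's underside, 31 mm above the plate's top as it hangs. z is up.
- masher_grip (a point): The other hanging tool: same foot, neck and collar, but a thin wooden stem with a level cross-bar 90 mm long and 22 mm thick (a T). This point is the middle of the cross-bar, 88 mm above the underside of its foot and 36 mm above the plate's top as it hangs. x is along the bar, z up.
- board: Fixed round wooden board, 210 mm across and 20 mm thick, lying on the worktop. Origin at the centre of its underside; the top face is 20 mm above it.
Things that resemble listed ones, but are neither listed nor needed, are in the scene too. There is more than one size of the board; the one meant has the size given above.

How it is judged:
By the outcome, as a careful person would: the job done as asked, in the order asked, and still so for the second after the job is handed in, with the robot touching nothing.
It also fails if it takes over 42 s, if anything falls off the work surface, if the arm or the gripper's body presses on something with over 40 N, if the wrist force passes 120 N, or if a joint passes its speed limit or range.

ROBOT

A 7-joint arm with a two-finger parallel gripper is mounted at the origin on the work surface. World frame = base frame: x ahead of the robot, y to its left, z up, the work surface at z = 0. Lengths are in m, angles in rad, forces in N, time in s.
With the tool pointing down it reaches from about 0.4 to 0.925 m from the base axis. Payload 5.6 kg.
Tool frame: the origin (TCP) lies where the fingers leave the gripper's body, on its centre line; the fingertips stand 73 mm ahead of it and the grasp point (between the pads) lies 54 mm ahead of it (env.tip_reach is the distance from the TCP to the fingertips, in m); x points along the fingers, y is the direction in which the jaws open and shut, and the axes are right-handed (so a half turn about x gives the same grasp; the last joint's range is limited). The gripper opens to 85 mm and grips with 20 to 120 N. Pads are 22 mm wide; open, the fingers measure 114 mm over their backs; the gripper's body (76 mm by 85 mm) begins 54 mm behind the grasp point. The pads swing forward as they close: fully open they stand 13 mm farther back than shut.
Start: joints at [1.057, 0.468, -0.012, 1.603, 0.006, 1.071, -0.056], TCP at [0.295, -0.579, 0.304] pointing down, gripper open.
Joint ranges: [-2.53, 2.53], [-0.31, 2.02], [-1.57, 1.55], [0.28, 2.44], [-1.29, 4.43], [0.15, 1.84], [-2.92, 2.92]. Speed limits (rad/s): [2.57, 2.57, 3.14, 3.14, 3.14, 3.14, 3.14].

INTERFACE

Orientations are given as a 3x3 rotation matrix whose columns are the frame's x, y, z axes.
In Python, from bench import env gives the robot as it stands. The module is installed in compiled form; this text tells all that it offers.
- The arm moves only by the tool servo_tool, never from a script. Its argument "moves" is a list of rows, each a list of 5 numbers: the opening, from -1 (shut) to 1 (fully open), then the shift along the tool's x, y, z in mm, then the turn about the tool's x in degrees. In form: [[jaw, x, y, z, yaw], ...]. A call has 1 to 5 rows; each row shifts and turns the commanded pose from where the row before left it, along the tool's axes as they then stand; what a row does not reach is not made up. A row lasts 1/8 s, in which the tool goes at most 62.5 mm and 10.7 degrees, less where a joint would pass 70% of its speed; a pose out of reach is approached as far as the arm can. A call is refused whole if a number of a shift passes 62.5 or a number of a turn 10.7, either way. A call with a gripper value outside its range is refused whole. The fingers move at their own pace and stop on an object; the grip force is fixed at half the most. Time passes only in rows, so rows that do not move let the fingers close. It gives the time, the measured TCP pose, the force and the opening at its end, in the units of the state.
- env.sense(): the state, without advancing time (a new reading comes with each control period).
- env.camera(name): name is "side" or "top" or "wrist"; returns a dict with "image" (384x512x3 uint8, red, green, blue), "fx", "fy", "cx", "cy" (pixels), "dist" ([k1, k2, p1, p2, k3] as OpenCV has them; the pictures are not rectified), "camera_from_world" (4x4, takes a point from world to camera coordinates). Camera axes: x right, y down, z forward; pixel columns grow to the right and rows downward; lengths in m; the calibration is good to about 2 mm. A picture is of the moment at which its call begins. There is no depth.
- env.job_done(): hands the job in, once; it reports no verdict.
The state is a dict: "t": time; "qpos": joint angles; "qd": joint speeds; "joint_torque": joint torques, N m; "tool_pos": TCP position; "eef_rot": TCP orientation; "ft_force": force on the tool from outside, world axes, zero at the start; "wrist_torque": the same for the moment, N m; "width": finger opening in m.
Only numpy, scipy, OpenCV 4.12 (cv2) and the standard library are available. Lean on these libraries where they do the work, as an engineer would, in place of code of your own. Each camera call takes 0.05 s, during which the arm holds its last target.

## Working session

There is one attempt and no reset: what is moved stays moved. The work goes in short steps, Python scripts to look and compute and a tool call to move; the robot and the scene stay as the last step left them, time stands still between calls to the robot, and variables do not carry over. Pictures are saved under pics/ and viewed, and the job is handed in when it is done.

Besides the shell and the picture viewer there is one more tool, called after "Call:" as name(argument=value, ...) on one line, values as JSON. servo_tool: Moves the arm, as the interface text tells. Its arguments: {"type":"object","properties":{"moves":{"type":"array","items":{"type":"array","items":{"type":"number"}}}},"required":["moves"]}

```bash
mkdir -p pics; python3 - <<'E'
from bench import env
import cv2,numpy as np,pickle
s=env.sense();print(s['t'],s['tool_pos'],s['eef_rot'],s['width'],env.tip_reach)
d={}
for n in ['side','top','wrist']:
    c=env.camera(n);d[n]=c;cv2.imwrite(f'pics/{n}0.png',c['image'][:,:,::-1]);
    print(n,c['fx'],c['cx'],c['cy'],c['dist'],np.round(c['camera_from_world'],3).tolist())
pickle.dump(d,open('cams0.pkl','wb'))
E
```

```text
0.0 [ 0.29455956 -0.57893269  0.30291869] [[-9.33768335e-04  4.53485703e-01 -8.91263062e-01]
 [ 1.54890459e-03 -8.91261726e-01 -4.53486645e-01]
 [-9.99998364e-01 -1.80393292e-03  1.29825889e-04]] 0.08533288544384417 0.0726
side 421.1151350313575 254.3755535647809 196.28404648942512 [-0.07962597  0.          0.          0.          0.        ] [[-0.879, -0.477, 0.013, 0.355], [-0.371, 0.664, -0.649, 0.254], [0.301, -0.575, -0.76, 1.135], [0.0, 0.0, 0.0, 1.0]]
top 420.66214832445746 257.44524501646583 187.38451291021332 [-0.03267244  0.          0.          0.          0.        ] [[-0.021, -0.999, -0.032, -0.032], [-0.994, 0.024, -0.108, 0.453], [0.109, 0.03, -0.994, 1.022], [0.0, 0.0, 0.0, 1.0]]
wrist 335.7561604601843 252.65665231191102 190.90471636785253 [-0.01651431  0.          0.          0.          0.        ] [[0.455, -0.891, -0.002, -0.649], [-0.856, -0.438, 0.275, -0.037], [-0.246, -0.123, -0.961, 0.378], [0.0, 0.0, 0.0, 1.0]]
```

View pics/side0.png

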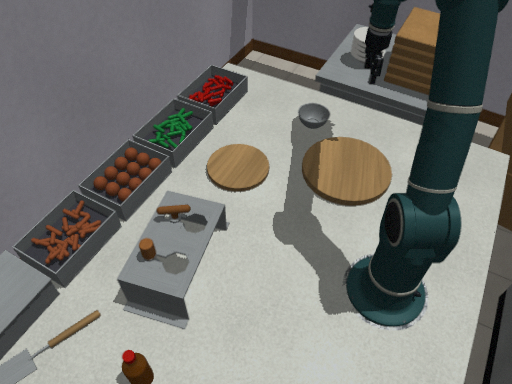

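View pics/top0.png

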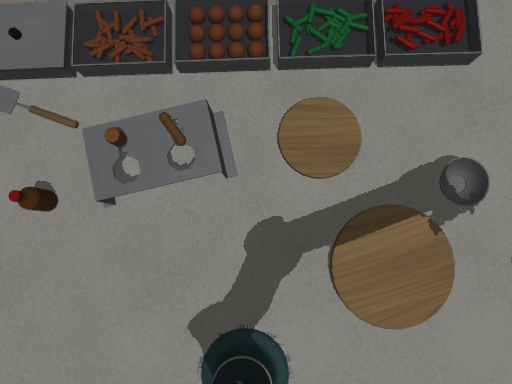

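View pics/wrist0.png

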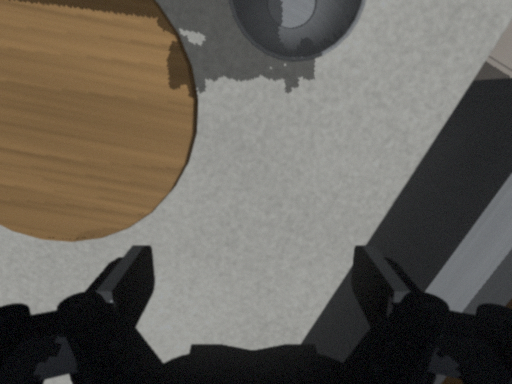

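The side and top views show the press with the round knob at about (115,136) in top and the T-bar tool at (172,128). The wide ends are at (127,168) and (182,155). The boards are at (320,137) and (392,267), and the wrist view shows only the big board and a bowl.

```bash
cat > h.py <<'E'
import cv2,numpy as np
def K(c): return np.array([[c['fx'],0,c['cx']],[0,c['fy'],c['cy']],[0,0,1.]])
def ray(c,uv):
    p=cv2.undistortPoints(np.array(uv,float).reshape(-1,1,2),K(c),np.array(c['dist'])).reshape(-1,2)
    M=np.array(c['camera_from_world']);R=M[:3,:3]
    d=np.c_[p,np.ones(len(p))]@R; return -R.T@M[:3,3],d
def onz(c,uv,z):
    o,d=ray(c,uv);return o+d*((z-o[2])/d[:,2])[:,None]
def proj(c,P):
    M=np.array(c['camera_from_world']);r,_=cv2.Rodrigues(M[:3,:3])
    return cv2.projectPoints(np.array(P,float).reshape(-1,1,3),r,M[:3,3],K(c),np.array(c['dist']))[0].reshape(-1,2)
def tri(c1,u1,c2,u2):
    A=np.zeros((3,3));b=np.zeros(3)
    for c,u in((c1,u1),(c2,u2)):
        o,d=ray(c,u);d=d[0]/np.linalg.norm(d[0]);Q=np.eye(3)-np.outer(d,d);A+=Q;b+=Q@o
    return np.linalg.solve(A,b)
E
python3 - <<'E'
import pickle;from h import *
d=pickle.load(open('cams0.pkl','rb'))
for n in('top','side'):
    c=d[n];im=cv2.cvtColor(c['image'],cv2.COLOR_RGB2HSV)
    m=cv2.inRange(im,(5,90,40),(22,255,255))
    m=cv2.morphologyEx(m,cv2.MORPH_OPEN,np.ones((3,3)))
    cs,_=cv2.findContours(m,cv2.RETR_EXTERNAL,cv2.CHAIN_APPROX_NONE)
    for k in cs:
        a=cv2.contourArea(k)
        if a<80: continue
        x,y,w,h=cv2.boundingRect(k); s=''
        if a>2500:
            P=onz(c,k.reshape(-1,2),0.02)
            (cx,cy),r=cv2.minEnclosingCircle(P[:,:2].astype(np.float32)); s=(cx,cy,2*r, P[:,:2].mean(0))
        mo=cv2.moments(k)
        print(n,a,(x,y,w,h),mo['m10']/mo['m00'],mo['m01']/mo['m00'],s)
# plate grey in top
c=d['top'];t=cv2.resize(c['image'][90:220,70:250],None,fx=4,fy=4,interpolation=cv2.INTER_CUBIC);cv2.imwrite('pics/topz.png',t[:,:,::-1])
c=d['side'];t=cv2.resize(c['image'][180:340,100:240],None,fx=3.7,fy=3.7,interpolation=cv2.INTER_CUBIC);cv2.imwrite('pics/sidez.png',t[:,:,::-1])
E
```

```text
top 11832.0 (331, 205, 123, 124) 392.16930076628347 266.2454924498535 (0.25363418459892273, -0.3657391369342804, 0.30139005184173584, array([ 0.25327072, -0.36627416]))
top 435.0 (19, 187, 34, 24) 32.88352490421455 199.85325670498082 
top 261.0 (105, 128, 21, 18) 114.80204342273308 136.55619412515964 
top 301.5 (160, 112, 26, 33) 172.14980652294085 128.5682697622996 
top 264.0 (29, 106, 49, 22) 53.42424242424242 116.61742424242425 
top 5095.5 (279, 97, 82, 81) 319.23059562358947 137.03885781571975 (0.5776844620704651, -0.20018090307712555, 0.20826831459999084, array([ 0.57667917, -0.19951103]))
top 200.5 (189, 43, 17, 16) 196.73150457190357 50.88279301745636 
top 208.5 (208, 42, 17, 17) 216.13349320543563 50.333333333333336 
top 201.5 (248, 41, 17, 16) 255.82712985938792 48.89081885856079 
top 209.0 (228, 41, 17, 17) 236.00956937799043 49.58771929824561 
top 1614.0 (84, 10, 69, 52) 118.14270962412225 39.60068153655514 
top 261.0 (139, 9, 25, 28) 149.03703703703704 22.370370370370367 
top 425.5 (189, 6, 17, 36) 196.63023893458674 23.572659616137877 
top 423.0 (228, 5, 17, 35) 235.6249
[... 405 characters left out ...]
36117382 209.70880361173815 
side 1300.0 (32, 201, 69, 63) 67.30897435897435 234.02102564102563 
side 1726.0 (94, 147, 67, 54) 126.14175357280803 173.4032444959444 
side 2215.5 (207, 144, 62, 47) 237.4006620025577 167.0980967426465 
side 4627.0 (302, 137, 89, 68) 346.00129673654635 170.63262733232474 (0.2547183632850647, -0.36306193470954895, 0.3172593414783478, array([ 0.2507875 , -0.35828766]))
side 1346.5 (479, 96, 33, 134) 502.61195692536205 155.5357098650823 
side 871.0 (229, 40, 96, 29) 277.85706084959816 54.085533869115956 
side 3085.0 (384, 7, 56, 87) 414.38546731496484 51.143922204213936 (0.22918754816055298, -1.3234202861785889, 0.809322714805603, array([ 0.2359003 , -1.26475055]))
```

View pics/topz.png

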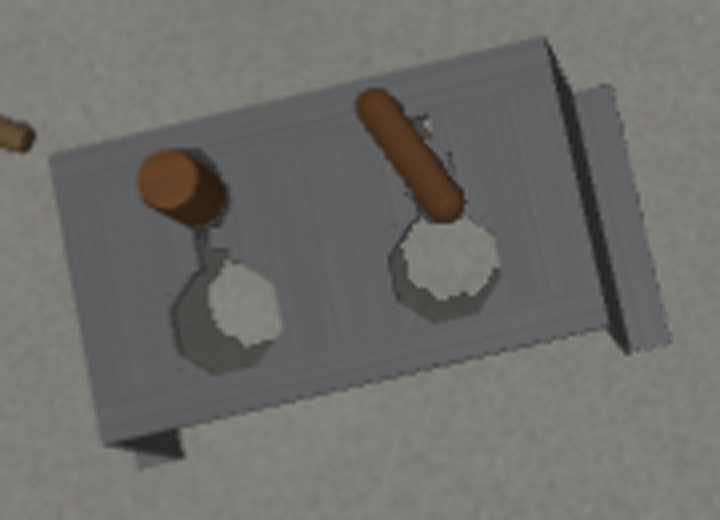

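View pics/sidez.png

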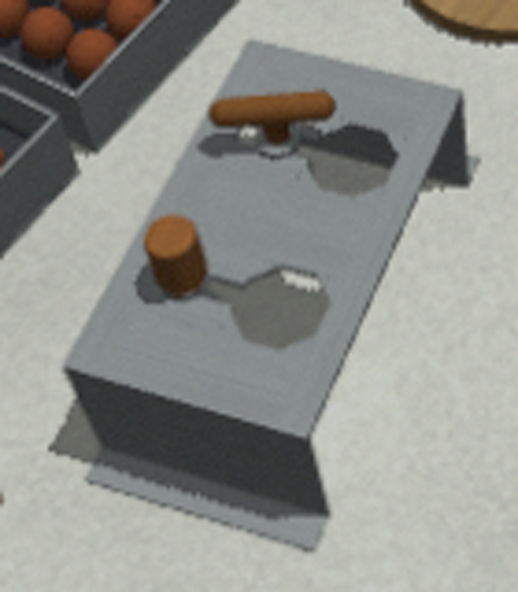

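The zooms show the plate corners at (50,157), (547,38), (610,325) and (105,443) in the top zoom. The knob's top face is near (169,180) in the top zoom and (173,231) in the side zoom. The 208 mm board at (0.577,-0.200) is the target.

```bash
python3 - <<'E'
import pickle;from h import *
d=pickle.load(open('cams0.pkl','rb'));t=d['top'];s=d['side']
f=lambda p,k,o:(np.array(p)+.5)/k-.5+np.array(o)
tz=lambda p:f(p,4,(70,90)); sz=lambda p:f(p,3.7,(100,180))
C=onz(t,tz([(50,157),(547,38),(610,325),(105,443)]),.12)[:,:2]
D=onz(s,sz([(66,370),(250,42),(463,92),(308,437)]),.12)[:,:2]
for Q in (C,D[[0,1,2,3]]):
    print(Q.round(4).tolist(),Q.mean(0))
    print([np.linalg.norm(Q[i]-Q[(i+1)%4]) for i in range(4)])
    yv=(Q[0]+Q[3]-Q[1]-Q[2]);print('yaw y-axis',np.degrees(np.arctan2(-yv[0],yv[1])))
    xv=(Q[0]+Q[1]-Q[2]-Q[3]);print('yaw x',np.degrees(np.arctan2(xv[1],xv[0])))
a=tz((169,180));b=sz((173,231))
print('knobtop',onz(t,a,.176),onz(s,b,.176),tri(t,a,s,b))
# wide centre
print('wide',onz(t,tz((226,307)),.12),onz(s,sz((280,307)),.12))
print('board side', onz(s,[[238,167]],.02))
print('mash',tri(t,(172.1,128.6),s,(173.3,209.7)), onz(t,tz([(375,105),(446,205)]),.16))
E
```

```text
[[0.5896, 0.3625], [0.6512, 0.0696], [0.4817, 0.0347], [0.421, 0.3257]] [0.53585906 0.19814836]
[np.float64(0.29934659249324375), np.float64(0.17304708683247427), np.float64(0.2973036051274524), np.float64(0.17251958157881955)]
yaw y-axis 11.830626171737517
yaw x 11.981185274061707
[[0.5854, 0.3658], [0.6488, 0.074], [0.4797, 0.0367], [0.4194, 0.3273]] [0.53328199 0.20093288]
[np.float64(0.29854374865760624), np.float64(0.17318328101258915), np.float64(0.2968037466378705), np.float64(0.17040386340651087)]
yaw y-axis 11.992695743661256
yaw x 12.75654150476289
knobtop [[0.55960975 0.26960978 0.176     ]] [[0.55909171 0.26860938 0.176     ]] [0.5590104  0.26908081 0.17687348]
wide [[0.49789924 0.25634579 0.12      ]] [[0.49053402 0.25705487 0.12      ]]
board side [[ 0.57068606 -0.19139276  0.02      ]]
mash [0.57415955 0.14148938 0.15398611] [[0.60266852 0.15999237 0.16      ]
 [0.54478648 0.12010987 0.16      ]]
```

Call:
servo_tool(moves=[[1, 0, 0, 0, -10.7], [1, 0, 0, 0, -10.7], [1, 0, 0, 0, -10.7], [1, 0, 0, 0, -10.7], [1, 0, 0, 0, -10.7]])

```text
t: 0.78
tool_pos: [0.2947, -0.5792, 0.3035]
eef_rot: [[-0.0, 0.987, -0.159], [0.001, -0.159, -0.987], [-1.0, -0.001, -0.001]]
ft_force: [-0.8, 0.0, 0.8]
width: 0.0856
```

Call:
servo_tool(moves=[[1, 0, 0, 0, -10.7], [1, 0, 0, 0, -10.7], [1, 0, 0, 0, 0]])

```text
t: 1.15
tool_pos: [0.2945, -0.5793, 0.3035]
eef_rot: [[-0.0, 0.979, 0.203], [0.001, 0.203, -0.979], [-1.0, 0.0, -0.001]]
ft_force: [-0.5, 0.1, 0.3]
width: 0.0854
```

```bash
cat > to.py <<'E'
import sys,numpy as np
from bench import env
def rel(p,yaw=None):
    s=env.sense();R=s['eef_rot'];g=R.T@(np.array(p)-s['tool_pos'])*1000
    y=np.degrees(np.arctan2(R[1,1],R[0,1]))
    print('t',s['t'],'pos',s['tool_pos'].round(4),'jawyaw',y.round(2),'shift mm',g.round(1),'F',s['ft_force'].round(1),'w',round(s['width'],4),'q',s['qpos'].round(2),'down',R[:,0].round(4))
rel([float(a) for a in sys.argv[1:4]])
E
python3 to.py 0.559 0.269 0.29
```

```text
t 1.15 pos [ 0.2945 -0.5793  0.3035] jawyaw 11.74 shift mm [  14.1  431.5 -776.7] F [-0.5  0.1  0.3] w 0.0854 q [ 1.25  0.49 -0.29  1.59  0.15  1.09  1.14] down [-1.e-04  8.e-04 -1.e+00]
```

Call:
servo_tool(moves=[[1, 0, 29, -52, 0], [1, 0, 29, -52, 0], [1, 0, 29, -52, 0], [1, 0, 29, -52, 0], [1, 0, 29, -52, 0]])

```text
t: 1.78
tool_pos: [0.3836, -0.2931, 0.3041]
eef_rot: [[0.001, 0.979, 0.202], [-0.0, 0.202, -0.979], [-1.0, 0.0, 0.001]]
ft_force: [1.0, -0.8, -0.9]
width: 0.0853
```

Call:
servo_tool(moves=[[1, 0, 29, -52, 0], [1, 0, 29, -52, 0], [1, 0, 29, -52, 0], [1, 0, 29, -52, 0], [1, 0, 29, -52, 0]])

```text
t: 2.4
tool_pos: [0.472, -0.0091, 0.3041]
eef_rot: [[0.001, 0.98, 0.201], [-0.0, 0.201, -0.98], [-1.0, 0.001, 0.001]]
ft_force: [1.9, -1.2, 0.4]
width: 0.0853
```

Call:
servo_tool(moves=[[1, 0, 29, -52, 0], [1, 0, 29, -52, 0], [1, 0, 20, -40, 0], [1, 0, 0, 0, 0]])

```text
t: 2.9
tool_pos: [0.5181, 0.1504, 0.3038]
eef_rot: [[-0.0, 0.978, 0.209], [0.002, 0.209, -0.978], [-1.0, 0.0, -0.002]]
ft_force: [-0.0, 0.0, 0.2]
width: 0.0855
```

```bash
python3 to.py 0.559 0.269 0.29; python3 - <<'E'
from h import *;from bench import env
import pickle
d={}
for n in ['wrist','side']:
    c=env.camera(n);d[n]=c;cv2.imwrite(f'pics/{n}1.png',c['image'][:,:,::-1])
pickle.dump(d,open('cams1.pkl','wb'))
E
```

```text
t 2.9 pos [0.5181 0.1504 0.3038] jawyaw 12.04 shift mm [  14.1   64.7 -107.4] F [-0.   0.   0.2] w 0.0855 q [ 0.21  0.37 -0.68  1.84  0.27  1.02 -0.37] down [-2.0e-04  2.5e-03 -1.0e+00]
```

View pics/wrist1.png

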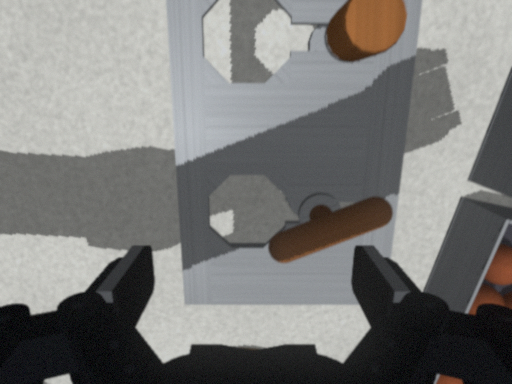

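The wrist view shows the rack square to the jaws. The press knob's top is near (377,23), its wide end runs from about x=203 to 293 and is centred near (248,40), and the T-bar tool is below it.

```bash
python3 - <<'E'
import pickle;from h import *
d=pickle.load(open('cams1.pkl','rb'));w=d['wrist']
print('knob',onz(w,[(377,23)],.176),'wide2 (masher)',onz(w,[(248,209)],.12))
L=onz(w,[(168,10),(184,303)],.12);Rr=onz(w,[(397,190),(391,303)],.12)
for P in(L,Rr):
    v=P[0]-P[1];print(P.round(4).tolist(),'yaw',np.degrees(np.arctan2(-v[0],v[1])))
print('slot lip',onz(w,[(290,23),(290,222)],.12))
E
```

```text
knob [[0.5607086  0.26957526 0.176     ]] wide2 (masher) [[0.51779122 0.13259218 0.12      ]]
[[0.4346, 0.2617, 0.12], [0.4812, 0.0365, 0.12]] yaw 11.674187093958171
[[0.6292, 0.1726, 0.12], [0.6576, 0.074, 0.12]] yaw 16.028687377847383
slot lip [[0.5182075  0.27124192 0.12      ]
 [0.55320097 0.12885566 0.12      ]]
```

Call:
servo_tool(moves=[[1, 0, 20, -38, 0], [1, 0, 25, -38, 0], [1, 0, 18, -30, 0], [1, 0, 0, 0, 0]])

```text
t: 3.5
tool_pos: [0.5583, 0.2637, 0.3036]
eef_rot: [[-0.001, 0.979, 0.205], [0.001, 0.205, -0.979], [-1.0, -0.0, -0.001]]
ft_force: [0.2, -0.1, 0.3]
width: 0.0855
```

```bash
python3 to.py 0.559 0.269 0.206; python3 - <<'E'
from h import *;from bench import env
import pickle
d={}
for n in ['wrist','side','top']:
    c=env.camera(n);d[n]=c;cv2.imwrite(f'pics/{n}2.png',c['image'][:,:,::-1])
pickle.dump(d,open('cams2.pkl','wb'))
E
```

```text
t 3.5 pos [0.5583 0.2637 0.3036] jawyaw 11.85 shift mm [97.6  1.9 -5. ] F [ 0.2 -0.1  0.3] w 0.0855 q [-0.01  0.51 -0.66  1.65  0.34  1.1  -0.56] down [-5.e-04  6.e-04 -1.e+00]
```

View pics/wrist2.png

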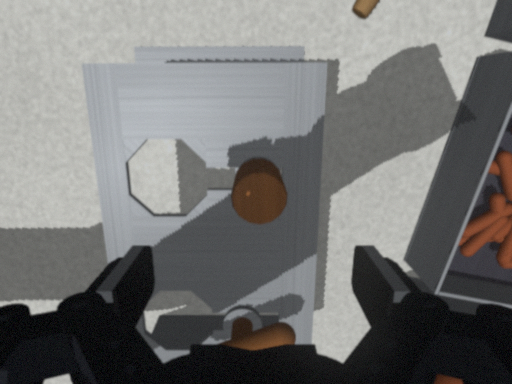

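View pics/side2.png

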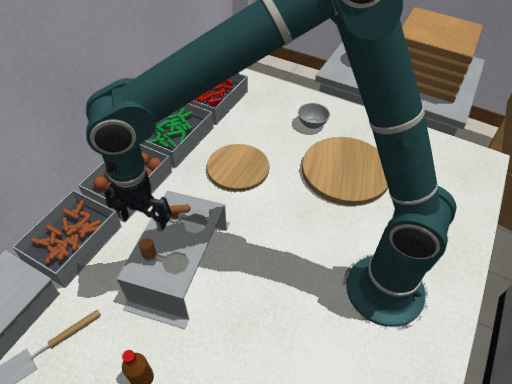

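The wrist view shows the knob's top face centred near (259,195), and the wide end of the press slot spanning x 128–207 and y 138–215. In the side view the open hand is clear above the rack.

```bash
python3 - <<'E'
import pickle;from h import *
d=pickle.load(open('cams2.pkl','rb'));w=d['wrist']
print('knob',onz(w,[(259,195),(231,195),(287,195)],.176))
print('wide',onz(w,[(167.5,176.5),(128,176),(207,176)],.12))
print('slot',onz(w,[(220,168),(220,189)],.12))
L=onz(w,[(85,70),(105,245)],.12);v=L[0]-L[1];print(np.degrees(np.arctan2(-v[0],v[1])))
E
```

```text
knob [[0.55941101 0.27497989 0.176     ]
 [0.54261606 0.27143346 0.176     ]
 [0.57620857 0.27852626 0.176     ]]
wide [[0.49133456 0.25882034 0.12      ]
 [0.46119521 0.25287843 0.12      ]
 [0.5212734  0.26553972 0.12      ]]
slot [[0.52999021 0.27384013 0.12      ]
 [0.53301993 0.2573321  0.12      ]]
11.115032607851232
```

Call:
servo_tool(moves=[[1, 15, 2.5, -7, 0], [1, 30, 0, 0, 0], [1, 30, 0, 0, 0], [1, 22, 0, 0, 0], [1, 0, 0, 0, 0]])

```text
t: 4.28
tool_pos: [0.5584, 0.2693, 0.2048]
eef_rot: [[-0.004, 0.979, 0.205], [-0.002, 0.205, -0.979], [-1.0, -0.004, 0.001]]
ft_force: [0.0, 0.2, 1.0]
width: 0.0853
```

```bash
python3 to.py 0.5595 0.271 0.206; python3 - <<'E'
from h import *;from bench import env
for n in ['wrist','side']:
    c=env.camera(n);i=c['image'][:,:,::-1]
    if n=='side': i=cv2.resize(i[150:330,80:260],None,fx=3.3,fy=3.3)
    cv2.imwrite(f'pics/{n}3.png',i)
E
```

```text
t 4.275 pos [0.5584 0.2693 0.2048] jawyaw 11.85 shift mm [-1.3  1.4 -1.4] F [0.  0.2 1. ] w 0.0853 q [-0.06  0.62 -0.61  1.72  0.42  0.93 -0.63] down [-0.0035 -0.0017 -1.    ]
```

View pics/wrist3.png

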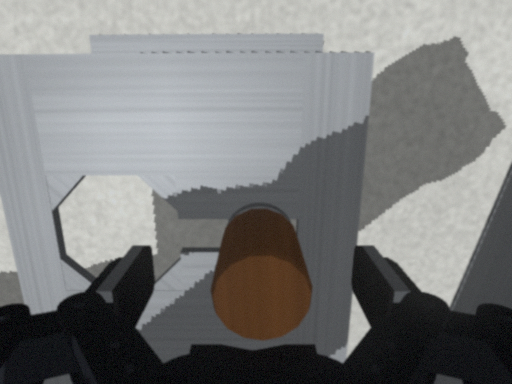

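View pics/side3.png

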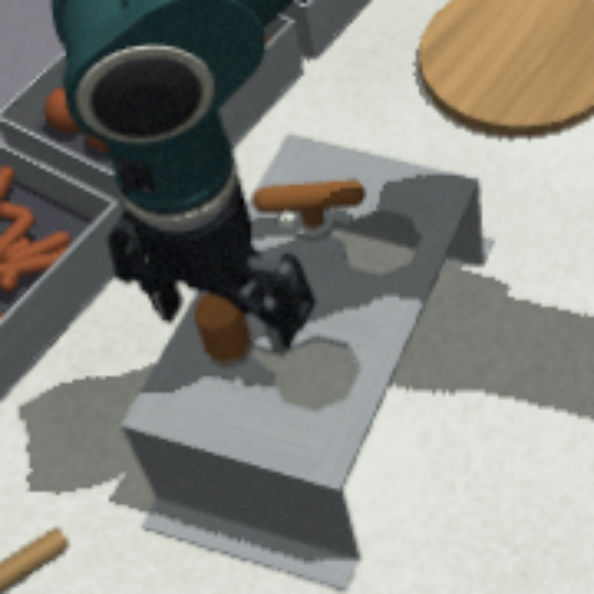

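The knob stands between the open jaws, its top face centred near (261,292), with the jaw midline at about u=254.

```bash
python3 - <<'E'
from h import *;from bench import env
c=env.camera('wrist');p=onz(c,[(261,290)],.176)[0];print(p)
E
python3 to.py 0.5595 0.271 0.206
```

```text
[0.5607539  0.27646438 0.176     ]
t 4.425 pos [0.5597 0.2707 0.2079] jawyaw 11.86 shift mm [ 1.9 -0.1 -0.4] F [0.  0.6 0.8] w 0.0852 q [-0.06  0.62 -0.61  1.72  0.42  0.93 -0.63] down [ 1.5e-03  9.0e-04 -1.0e+00]
```

Call:
servo_tool(moves=[[1, 2, 1, -2, 0], [-1, 0, 0, 0, 0], [-1, 0, 0, 0, 0], [-1, 0, 0, 0, 0], [-1, 0, 0, 0, 0]])

```text
t: 5.05
tool_pos: [0.56, 0.2725, 0.2053]
eef_rot: [[0.001, 0.979, 0.206], [0.0, 0.206, -0.979], [-1.0, 0.001, -0.0]]
ft_force: [0.5, -0.3, 2.4]
width: 0.0351
```

Call:
servo_tool(moves=[[-1, 0, 0, 0, 0], [-1, 0, 0, 0, 0]])

```text
t: 5.3
tool_pos: [0.56, 0.2725, 0.2052]
eef_rot: [[0.001, 0.979, 0.206], [0.0, 0.206, -0.979], [-1.0, 0.001, -0.0]]
ft_force: [-0.1, -0.7, 3.9]
width: 0.0345
```

```bash
python3 to.py 0.5595 0.271 0.206; python3 - <<'E'
from h import *;from bench import env
for n in ['wrist']:
    c=env.camera(n);i=c['image'][:,:,::-1]
    cv2.imwrite(f'pics/{n}4.png',i)
E
```

```text
t 5.3 pos [0.56   0.2725 0.2052] jawyaw 11.87 shift mm [-0.8 -0.8  1.3] F [-0.1 -0.7  3.9] w 0.0345 q [-0.07  0.62 -0.6   1.72  0.43  0.93 -0.64] down [ 7.e-04  2.e-04 -1.e+00]
```

View pics/wrist4.png

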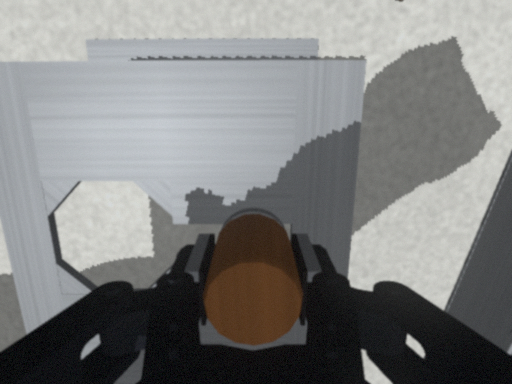

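The jaws hold the knob at (253,292) with a measured width of 35 mm. Next I raise it 8 mm, off the plate but under the 28 mm catch.

Call:
servo_tool(moves=[[-1, -4, 0, 0, 0], [-1, -4, 0, 0, 0], [-1, 0, 0, 0, 0]])

```text
t: 5.72
tool_pos: [0.5597, 0.2724, 0.2128]
eef_rot: [[-0.0, 0.979, 0.206], [-0.0, 0.206, -0.979], [-1.0, -0.0, 0.0]]
ft_force: [0.1, 0.0, -1.5]
width: 0.0348
```

```bash
python3 to.py 0.4885 0.257 0.213; python3 - <<'E'
from h import *;from bench import env
for n in ['wrist','side']:
    c=env.camera(n);i=c['image'][:,:,::-1]
    if n=='side': i=cv2.resize(i[150:330,80:260],None,fx=3.3,fy=3.3)
    cv2.imwrite(f'pics/{n}5.png',i)
E
```

```text
t 5.725 pos [0.5597 0.2724 0.2128] jawyaw 11.87 shift mm [ -0.2 -72.8   0.4] F [ 0.1  0.  -1.5] w 0.0348 q [-0.07  0.61 -0.61  1.72  0.42  0.95 -0.63] down [-1.e-04 -0.e+00 -1.e+00]
```

View pics/wrist5.png

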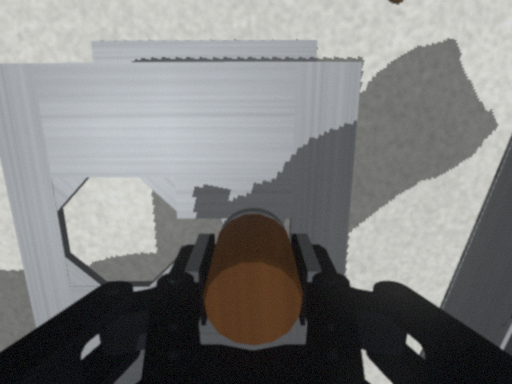

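View pics/side5.png

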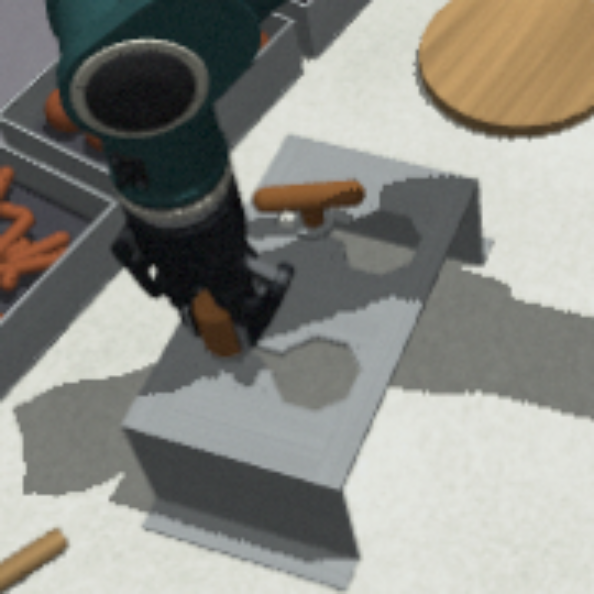

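It lifted with the knob still at (253,292) in the wrist view, and the wrist force shows its weight. Now the slide of about 73 mm.

Call:
servo_tool(moves=[[-1, 0, -12, 0, 0], [-1, 0, -12, 0, 0], [-1, 0, -12, 0, 0]])

```text
t: 6.2
tool_pos: [0.5233, 0.2648, 0.2128]
eef_rot: [[-0.0, 0.979, 0.206], [-0.0, 0.206, -0.979], [-1.0, -0.0, 0.0]]
ft_force: [-0.5, 0.6, -1.6]
width: 0.0344
```

Call:
servo_tool(moves=[[-1, 0, -12, 0, 0], [-1, 0, -12, 0, 0], [-1, 0, -12, 0, 0], [-1, 0, 0, 0, 0], [-1, 0, 0, 0, 0]])

```text
t: 6.82
tool_pos: [0.4897, 0.2576, 0.213]
eef_rot: [[0.001, 0.979, 0.205], [0.0, 0.205, -0.979], [-1.0, 0.001, -0.0]]
ft_force: [0.7, 0.1, -0.8]
width: 0.0351
```

```bash
python3 to.py 0.4885 0.257 0.213; python3 - <<'E'
from h import *;from bench import env
for n in ['wrist','side']:
    c=env.camera(n);i=c['image'][:,:,::-1]
    if n=='side': i=cv2.resize(i[150:330,80:260],None,fx=3.3,fy=3.3)
    cv2.imwrite(f'pics/{n}6.png',i)
    if n=='wrist': print('collar/oct z check')
E
```

```text
t 6.825 pos [0.4897 0.2576 0.213 ] jawyaw 11.85 shift mm [ 0.  -1.3  0.3] F [ 0.7  0.1 -0.8] w 0.0351 q [-0.04  0.51 -0.64  1.89  0.4   0.87 -0.68] down [ 7.e-04  2.e-04 -1.e+00]
collar/oct z check
```

View pics/wrist6.png

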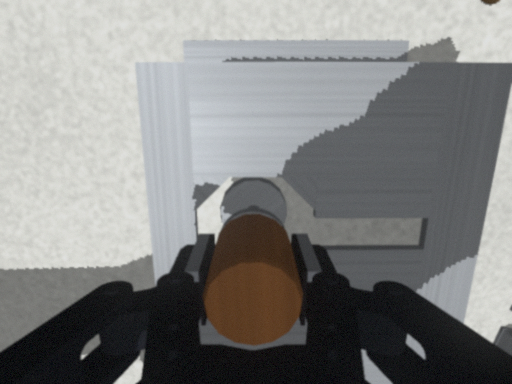

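View pics/side6.png

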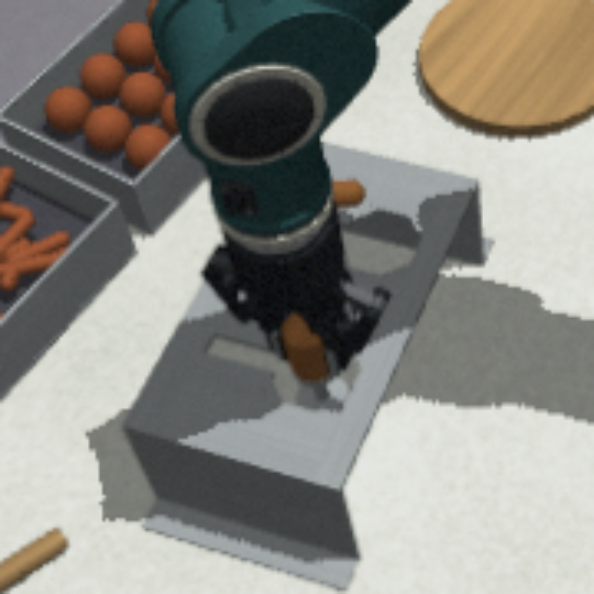

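The wrist view shows the foot under the opening, spanning u 221–286, with the octagon at 196–314 and the slot at rows 217–248. I check the sideways centring before lifting.

```bash
python3 - <<'E'
from h import *;from bench import env
c=env.camera('wrist');s=env.sense();R=s['eef_rot']
P=onz(c,[(370,217.5),(370,245),(196,215),(314,215),(253,177)],.12)
print(((P-s['tool_pos'])@R*1000).round(1))
P=onz(c,[(370,247.5)],.114);print(((P-s['tool_pos'])@R*1000).round(1))
k=onz(c,[(253,290)],.184);print('knobtop',((k-s['tool_pos'])@R*1000).round(1))
kz=s['tool_pos'][2]-.054
for z in(.088,.076): print(proj(c,[s['tool_pos']*[1,1,0]+[0,0,z]+R[:,2]*-.021]))
E
```

```text
[[ 92.8  60.3  -9.1]
 [ 92.8  61.8   6.4]
 [ 92.8 -29.4 -10.4]
 [ 92.8  31.2 -10.4]
 [ 92.8  -0.2 -30.5]]
[[98.8 64.3 10.7]]
knobtop [[28.8 -0.2 -7.2]]
[[253.13020312 179.86325962]]
[[253.08988824 175.2398899 ]]
```

Everything is centred to about 1–2 mm against 10 mm of clearance, so I lift slowly and watch the force.

Call:
servo_tool(moves=[[-1, -6, 0, 0, 0], [-1, -8, 0, 0, 0], [-1, -8, 0, 0, 0]])

```text
t: 7.35
tool_pos: [0.4895, 0.2577, 0.2356]
eef_rot: [[0.0, 0.979, 0.206], [0.0, 0.206, -0.979], [-1.0, 0.001, -0.0]]
ft_force: [-0.9, -0.0, -2.0]
width: 0.0346
```

Call:
servo_tool(moves=[[-1, -8, 0, 0, 0], [-1, -10, 0, 0, 0], [-1, -10, 0, 0, 0]])

```text
t: 7.72
tool_pos: [0.4893, 0.2576, 0.2637]
eef_rot: [[0.0, 0.979, 0.206], [0.0, 0.206, -0.979], [-1.0, 0.0, 0.0]]
ft_force: [-0.8, -0.4, -1.5]
width: 0.0345
```

Call:
servo_tool(moves=[[-1, -15, 0, 0, 0], [-1, -25, 0, 0, 0], [-1, -25, 0, 0, 0], [-1, -10, 0, 0, 0], [-1, 0, 0, 0, 0]])

```text
t: 8.35
tool_pos: [0.4894, 0.2577, 0.3384]
eef_rot: [[0.001, 0.979, 0.206], [0.0, 0.206, -0.979], [-1.0, 0.001, 0.0]]
ft_force: [-0.2, 0.1, -2.3]
width: 0.0348
```

```bash
python3 to.py 0.575 -0.198 0.33; python3 - <<'E'
from h import *;from bench import env
import pickle
d={}
for n in ['wrist','side','top']:
    c=env.camera(n);d[n]=c;i=c['image'][:,:,::-1]
    cv2.imwrite(f'pics/{n}7.png',i)
pickle.dump(d,open('cams7.pkl','wb'))
E
```

```text
t 8.35 pos [0.4894 0.2577 0.3384] jawyaw 11.86 shift mm [  8.4  -9.9 463.5] F [-0.2  0.1 -2.3] w 0.0348 q [ 0.03  0.37 -0.72  1.77  0.27  1.1  -0.57] down [ 1.2e-03  2.0e-04 -1.0e+00]
```

View pics/wrist7.png

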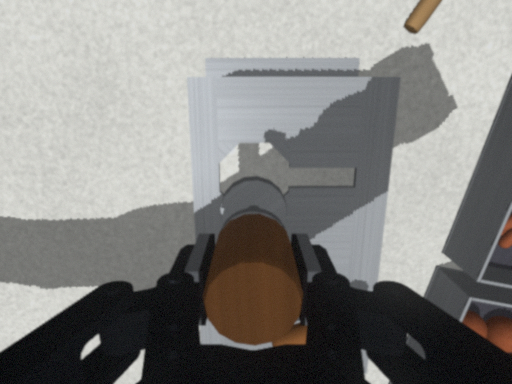

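View pics/side7.png

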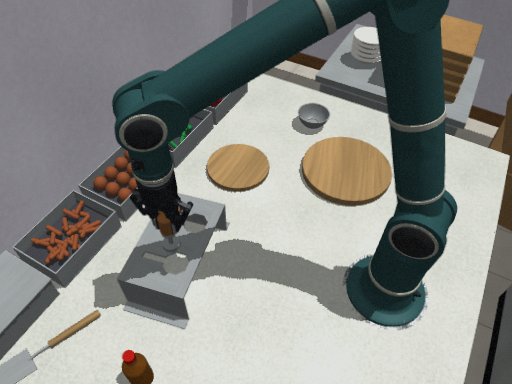

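The press is out, with the foot hanging clear above the plate at (254,200) in the wrist view. Underside to TCP is about 137 mm, so I'll carry it to the board centre at TCP z ≈ 0.33, then lower.

Call:
servo_tool(moves=[[-1, 0, -1, 25, 0], [-1, 0, -1, 45, 0], [-1, 0, -1, 50, 0], [-1, 0, -1, 50, 0], [-1, 0, -1, 50, 0]])

```text
t: 9.12
tool_pos: [0.5295, 0.0396, 0.337]
eef_rot: [[-0.001, 0.979, 0.206], [0.0, 0.206, -0.979], [-1.0, -0.001, -0.0]]
ft_force: [1.0, 0.6, -1.8]
width: 0.0349
```

Call:
servo_tool(moves=[[-1, 0, -1, 50, 0], [-1, 0, -1, 50, 0], [-1, 0, -1, 50, 0], [-1, 0, -1, 45, 0], [-1, 0, -1, 30, 0]])

```text
t: 9.75
tool_pos: [0.5707, -0.1827, 0.3364]
eef_rot: [[-0.002, 0.979, 0.203], [0.0, 0.203, -0.979], [-1.0, -0.002, -0.001]]
ft_force: [0.5, 0.4, -1.9]
width: 0.0345
```

Call:
servo_tool(moves=[[-1, 0, 0, 15, 0], [-1, 0, 0, 0, 0], [-1, 0, 0, 0, 0]])

```text
t: 10.12
tool_pos: [0.5742, -0.1926, 0.3378]
eef_rot: [[-0.0, 0.978, 0.208], [0.001, 0.208, -0.978], [-1.0, -0.0, -0.001]]
ft_force: [-0.3, -0.2, -2.0]
width: 0.0349
```

```bash
python3 to.py 0.575 -0.198 0.157; python3 - <<'E'
from h import *;from bench import env
for n in ['wrist','side']:
    c=env.camera(n);i=c['image'][:,:,::-1]
    cv2.imwrite(f'pics/{n}8.png',i)
E
```

```text
t 10.125 pos [ 0.5742 -0.1926  0.3378] jawyaw 12.01 shift mm [180.7  -0.3   5.7] F [-0.3 -0.2 -2. ] w 0.0349 q [ 0.68  0.42 -0.54  1.65  0.23  1.13  0.29] down [-3.0e-04  1.1e-03 -1.0e+00]
```

View pics/wrist8.png

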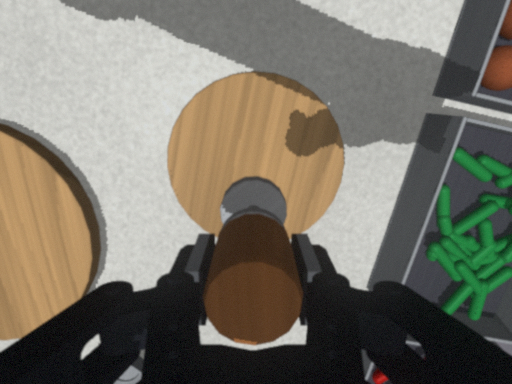

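View pics/side8.png

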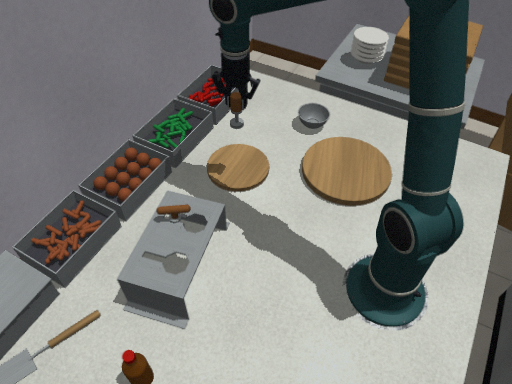

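The press hangs over the target board, which the wrist view shows centred near (255,155) and the side view near (238,167). I lower it quickly to about 20 mm above the wood.

Call:
servo_tool(moves=[[-1, 25, 0, 5, 0], [-1, 40, 0, 0, 0], [-1, 40, 0, 0, 0], [-1, 35, 0, 0, 0], [-1, 20, 0, 0, 0]])

```text
t: 10.85
tool_pos: [0.5746, -0.1984, 0.1763]
eef_rot: [[-0.002, 0.978, 0.207], [0.001, 0.207, -0.978], [-1.0, -0.002, -0.001]]
ft_force: [0.1, 0.4, -2.6]
width: 0.035
```

Call:
servo_tool(moves=[[-1, 5, 0, 0, 0], [-1, 0, 0, 0, 0], [-1, 0, 0, 0, 0]])

```text
t: 11.22
tool_pos: [0.576, -0.1996, 0.1743]
eef_rot: [[0.002, 0.979, 0.206], [-0.001, 0.206, -0.979], [-1.0, 0.002, 0.001]]
ft_force: [-0.2, -0.1, -2.4]
width: 0.0349
```

```bash
python3 to.py 0.575 -0.198 0.157; python3 - <<'E'
from h import *;from bench import env
for n in ['top','side']:
    c=env.camera(n);i=c['image'][:,:,::-1]
    i=cv2.resize(i[60:210,160:310] if n=='side' else i[60:220,230:420],None,fx=3.5,fy=3.5)
    cv2.imwrite(f'pics/{n}9.png',i)
E
```

```text
t 11.225 pos [ 0.576  -0.1996  0.1743] jawyaw 11.87 shift mm [17.3 -0.7 -1.8] F [-0.2 -0.1 -2.4] w 0.0349 q [ 0.62  0.61 -0.47  1.78  0.36  0.83  0.2 ] down [ 2.4e-03 -9.0e-04 -1.0e+00]
```

View pics/side9.png

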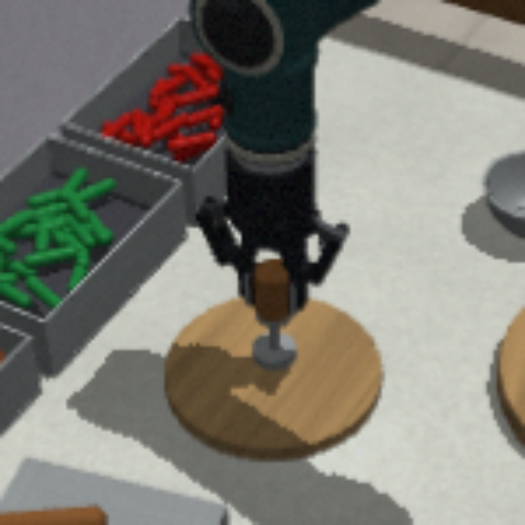

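The foot is just above the middle of the board, at about (274,350) in the zoom. I go down slowly until the force shows contact.

Call:
servo_tool(moves=[[-1, 5, 0, 0, 0], [-1, 4, 0, 0, 0], [-1, 3, 0, 0, 0], [-1, 1, 0, 0, 0], [-1, 0, 0, 0, 0]])

```text
t: 11.95
tool_pos: [0.5752, -0.1995, 0.1597]
eef_rot: [[-0.0, 0.979, 0.206], [0.0, 0.206, -0.979], [-1.0, -0.0, -0.0]]
ft_force: [0.2, 0.3, -2.3]
width: 0.0349
```

Call:
servo_tool(moves=[[-1, 1, 0, 0, 0], [-1, 1, 0, 0, 0], [-1, 0, 0, 0, 0]])

```text
t: 12.32
tool_pos: [0.5751, -0.1995, 0.1578]
eef_rot: [[-0.0, 0.979, 0.206], [0.0, 0.206, -0.979], [-1.0, -0.0, -0.0]]
ft_force: [-0.8, -0.4, -2.5]
width: 0.0346
```

Call:
servo_tool(moves=[[-1, 0.5, 0, 0, 0], [-1, 0.5, 0, 0, 0], [-1, 0, 0, 0, 0]])

```text
t: 12.7
tool_pos: [0.5753, -0.1995, 0.1573]
eef_rot: [[0.0, 0.979, 0.206], [-0.0, 0.206, -0.979], [-1.0, 0.0, 0.0]]
ft_force: [-1.6, 0.8, 2.3]
width: 0.0349
```

Contact: the vertical force went from -2.4 to +2.3 N at the expected height. Releasing.

Call:
servo_tool(moves=[[-0.1, 0, 0, 0, 0], [0.1, 0, 0, 0, 0], [0.4, 0, 0, 0, 0], [0.7, 0, 0, 0, 0], [0.9, 0, 0, 0, 0]])

```text
t: 13.32
tool_pos: [0.5752, -0.1995, 0.1568]
eef_rot: [[-0.0, 0.979, 0.206], [-0.0, 0.206, -0.979], [-1.0, -0.0, -0.0]]
ft_force: [0.5, -0.0, 0.1]
width: 0.0811
```

```bash
python3 to.py 0.575 -0.198 0.157; python3 - <<'E'
from h import *;from bench import env
for n in ['wrist','side']:
    c=env.camera(n);i=c['image'][:,:,::-1]
    if n=='side': i=cv2.resize(i[60:210,160:310],None,fx=3.5,fy=3.5)
    cv2.imwrite(f'pics/{n}10.png',i)
E
```

```text
t 13.325 pos [ 0.5752 -0.1995  0.1568] jawyaw 11.87 shift mm [-0.2  0.1 -1.5] F [ 0.5 -0.   0.1] w 0.0811 q [ 0.62  0.63 -0.45  1.79  0.37  0.81  0.19] down [-0. -0. -1.]
```

View pics/side10.png

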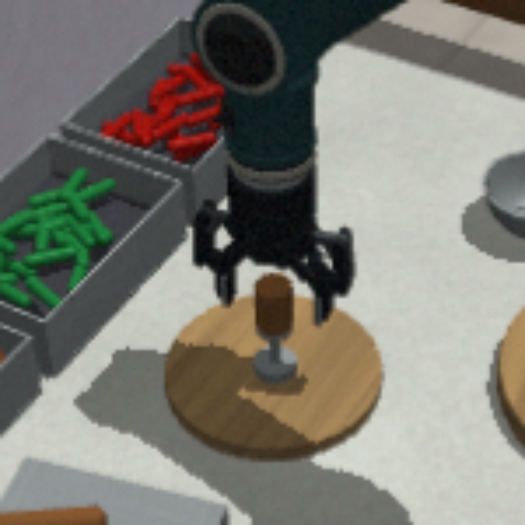

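View pics/wrist10.png

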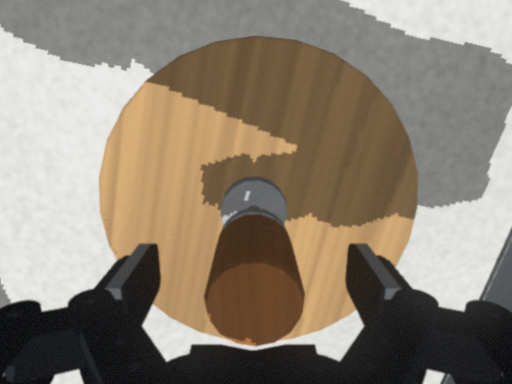

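The press stands free and upright, with its foot at (253,205) in the middle of the board in the wrist view. Now I back straight up.

Call:
servo_tool(moves=[[1, -10, 0, 0, 0], [1, -25, 0, 0, 0], [1, -40, 0, 0, 0], [1, -40, 0, 0, 0], [1, -40, 0, 0, 0]])

```text
t: 14.05
tool_pos: [0.5751, -0.1994, 0.314]
eef_rot: [[0.001, 0.979, 0.206], [-0.0, 0.206, -0.979], [-1.0, 0.001, 0.0]]
ft_force: [0.5, 0.2, -0.5]
width: 0.0855
```

Call:
servo_tool(moves=[[1, 0, 30, 50, 0], [1, 0, 0, 50, 0], [1, 0, 0, 50, 0], [1, 0, 0, 30, 0], [1, 0, 0, 0, 0]])

```text
t: 14.68
tool_pos: [0.6407, -0.3729, 0.3116]
eef_rot: [[-0.0, 0.98, 0.201], [-0.001, 0.201, -0.98], [-1.0, -0.001, 0.001]]
ft_force: [0.7, 0.3, -0.3]
width: 0.0853
```

```bash
python3 to.py 0.575 -0.198 0.157; python3 - <<'E'
from h import *;from bench import env
C={}
for n in ['top','side']:
    c=env.camera(n);C[n]=c;i=c['image'][:,:,::-1]
    cv2.imwrite(f'pics/{n}11.png',i)
E
```

```text
t 14.675 pos [ 0.6407 -0.3729  0.3116] jawyaw 11.6 shift mm [ 154.5  -29.1 -184.7] F [ 0.7  0.3 -0.3] w 0.0853 q [ 0.76  0.67 -0.46  1.31  0.3   1.23  0.49] down [-4.e-04 -1.e-03 -1.e+00]
```

View pics/side11.png

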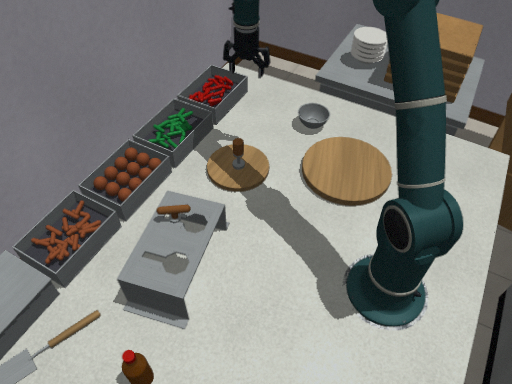

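View pics/top11.png

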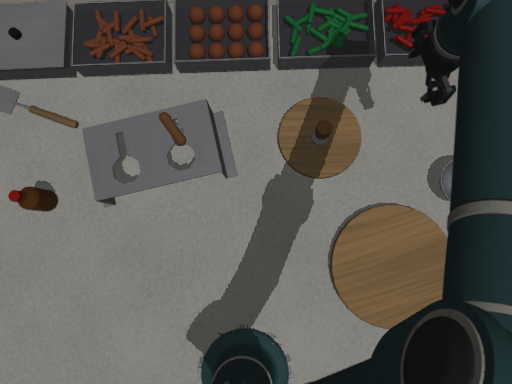

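The press stands at the board's centre, at (238,155) in side and (321,133) in top. The T-bar tool is still at (172,128) in top, and the hand is clear.

```bash
python3 - <<'E'
from bench import env
print(env.job_done())
E
```

```text
the job is handed in; nothing more can be done
None
```

The round-knob press is standing upright in the middle of the 210 mm board, and I handed the job in at about 14.8 s of the 42 s allowed. No verdict was reported.

- **What I did:** I gripped the knob and raised it 8 mm. I slid it 72 mm along the slot to the wide end, lifted it free with no sign of catching, and carried it to the board. I lowered it until it touched with about 2 N on the hand, opened the jaws and backed away.
- **Last checks:** The top and side pictures show the press upright with its whole foot on the wood, about 80 mm from the rim by the arm's position. The cross-bar tool is still in its slot at the same place in the top view. The robot was touching nothing, and the highest force I saw at the ends of moves was about 4 N.
- **Disagreement:** The wrist camera put the knob 5–7 mm further along y than the side and top cameras did. I set the grasp mostly by the side and top cameras, and the foot cleared the wide end.

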